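Seal the ceramic jar with its snap-over lid lever

ROBOT

A 7-joint arm with a two-finger parallel gripper is mounted at the origin on the work surface. World frame = base frame: x ahead of the robot, y to its left, z up, the work surface at z = 0. Lengths are in mm, angles in rad, forces in N, time in s.
With the tool pointing down it reaches from about 400 to 875 mm from the base axis. Payload 4.4 kg.
Tool frame: the origin (TCP) lies between the finger pads; the fingertips stand 22 mm ahead of it and the grasp point (between the pads) lies 3 mm ahead of it; z points along the fingers, y is the line along which they close (so a half turn about z gives the same grasp; the last joint's range is limited). The gripper opens to 85 mm and grips with 20 to 120 N. Pads are 22 mm wide; open, the fingers measure 114 mm over their backs; the gripper's body (76 mm by 85 mm) begins 54 mm behind the grasp point. The pads swing forward as they close: fully open they stand 13 mm farther back than shut.
Start: joints at [-0.066, 0.628, 0.038, 1.517, -0.027, 0.996, -0.02], TCP at [650.013, 0.026, 253.313] pointing down, gripper open.
Joint ranges: [-3.06, 3.06], [-0.37, 2.12], [-1.25, 1.32], [0.18, 2.47], [-1.1, 4.24], [0.23, 1.98], [-2.94, 2.94]. Speed limits (rad/s): [2.57, 2.57, 3.14, 3.14, 3.14, 3.14, 3.14].

INTERFACE

Orientations are given as [roll, pitch, yaw] about the fixed x, y, z axes, in that order (R = Rz(yaw) Ry(pitch) Rx(roll)).
In Python, from plant import env gives the robot as it stands.
- The arm moves only by the tool apply_moves, never from a script. Its argument "series" is a list of rows, each a list of 5 numbers: the opening in per cent of the stroke, from 0 (shut) to 100 (fully open), then the shift along the tool's x, y, z in cm, then the turn about the tool's z in rad. A call has 1 to 10 rows; each row is the pose to reach, as a shift and turn from the pose commanded when the call began, along the tool's axes at that moment; what a row does not reach only later rows make up. A row lasts 1/10 s, in which the tool goes at most 50 mm and 8.59 degrees, less where a joint would pass 70% of its speed; a pose out of reach is approached as far as the arm can. A call with a gripper value outside its range is refused whole. The fingers move at their own pace and stop on an object; "force" is the grip in N (left out, the last holds). Time passes only in rows, so rows that repeat a pose let the fingers close. It gives the time, the measured TCP pose, the force, the opening and the grip force at its end, in the units of the state.
- env.read_state(): the state, without advancing time (a new reading comes with each control period).
- env.grab_frame(name): name is "scene" or "side" or "wrist"; returns (picture, depth): 420x560x3 uint8, red, green, blue; 420x560 float32, mm along the optical axis (not along the pixel's ray), 0 where there is no reading.
- env.camera_model(name): a dict with "fov_y" (degrees; the focal length in pixels is half the picture's height over the tangent of half this angle, whatever the lens; pixels are square), "cx", "cy" (the principal point, pixels), "eye" and "orientation" of the camera in the world; the wrist camera has in their place "tool_from_camera" (4x4, takes a point from camera to tool coordinates, whose origin is the TCP and whose axes are the flange's). Camera axes: x right, y up, looking along -z (the intrinsics and any distortion apply to the point x, -y, -z); pixel columns grow to the right and rows downward; lengths in mm; the calibration is good to about 2 mm. A picture is of the moment at which its call begins: read the wrist's pose just before it. camera_model takes no time and is no camera call.
- env.hand_in(): hands the job in; it is judged then, once.
Trained networks look in the newest picture that a camera, given by its name, has taken for a name from the list of things; names that differ only in an ending like _2 or _b are one class to them, and where a whole thing is asked for, a point or a joint stands for the part that bears it (a point fixed in the world has none). Each returns a list of dicts, best first, with "conf" (0 to 1); they miss things now and then, are a little off and sometimes report something else, mostly with a low value. They report only what shows in the picture. A call takes as long as a camera call.
- env.masks_of(camera, thing): "pixels" (420x560 bool, what is visible of it) and "rect" ([left, top, width, height] in pixels, round what is visible of it).
The state is a dict: "t": time; "joints": joint angles; "dq": joint speeds; "tau": joint torques, N m; "eef_pos": TCP position; "ee_rot": TCP orientation; "wrist_force": force on the tool from outside, world axes, zero at the start; "ft_torque": the same for the moment, N m; "gripper_width": finger opening in mm; "finger_force": force on a finger pad.
Only numpy, scipy, OpenCV 4.12 (cv2) and the standard library are available. Lean on these libraries where they do the work, as an engineer would, in place of code of your own. Each camera call takes 0.05 s, during which the arm holds its last target. There are 200 camera calls.

TASK

Seal the white jar that stands on the wooden shelf: with a fingertip press its lid down until it is fully home, and only then push the lid's upright steel lever over until it snaps down flat across the lid, and move away. This is all touching and pushing: do not lift the jar or shove it along the shelf, and leave the sealed blue jar, the tumbler and the red whistle cap beside it as they are.

Things in the scene. Friction and masses are not known exactly. Their poses are not given: they have to be found in the camera images.
- shelf: wooden counter shelf, fixed, 250 mm deep (x) by 620 mm wide (y), its top 165 mm above the table; origin at table level under its centre. In two plastic clips under it hang a green silicone gasket and a steel separator disc (fixed, not part of the job).
- white_jar: loose white ceramic jar, 112 mm across, 85 mm tall to its rim, about 1 kg in all, on the shelf; origin at the centre of its underside, z up. It carries a wooden lid (108 mm across, 10 mm thick, green gasket) with a steel lever. The open lever is pushed over towards the jar's +x; its hinge runs along y. A sideways push above about 2.5 N at the lever's top can tip the jar.
- lid_press (a point): point on the lid's flat top face, clear of the lever, 14 mm from the lid's centre along the jar's +x (44 mm from the lever's hinge); moves down with the lid. A good place to press on.
- lever_pivot (a point): hinge line of the lid lever: 30 mm from the lid's centre along the jar's -x, 7 mm above the lid's top face.
- lever_tip (a point): centre of the free end of the steel lever, a strap 22 mm wide and 4 mm thick (8 mm at its rolled end) whose end is 58 mm from the hinge; this point is 55.5 mm from the hinge. Open, the lever stands up and leans 0.3 rad back (towards the jar's -x) from vertical; shut, it lies level across the lid pointing along the jar's +x.
- white_jar_lid (a joint): how far the lid has been pressed in, m: 0 to 0.0015 at the start (standing proud, green gasket showing), 0.008 fully home. The snug gasket resists with about 6 N and the lid stays where it is left.
- white_jar_lever (a joint): angle of the lever, rad: 0 open (against its back stop), 1.87 flat across the lid. Over-centre spring: up to 1.0 rad it springs back open, beyond 1.0 rad it snaps flat by itself within about half a second. Moving it from rest takes about 0.07 N m (1.3 N at the tip), falling to nothing at 1.0 rad.
- blue_jar: loose blue jar of the same make, 112 mm across, about 119 mm tall with its lever flat, already sealed; origin at the centre of its underside. To be left alone.
- blue_jar_lid (a joint): lid of the blue jar, m: 0 fully home (as it starts), -0.008 proud
- blue_jar_lever (a joint): lever of the blue jar, rad: 0 flat and shut (as it starts), -1.87 open
- tumbler: loose glass tumbler on the shelf, 72 mm across, 88 mm tall; origin at the centre of its underside
- whistle_cap: loose red plastic kettle whistle cap on the shelf, 38 mm across, 41 mm tall; origin at the centre of its underside

How it is judged (in metres and radians):
On the way, in this order (a step that is already met when the one before it is completed fails the run):
1. the white jar's lid is pressed home while its lever still stands open (value of joint white_jar_lid above 0.0065 m and value of joint white_jar_lever below 0.9 rad), for 0.1 s.
2. the white jar's lever has snapped over flat (value of joint white_jar_lever above 1.75 rad), for 0.2 s.
At the end, for the whole second after the job is handed in: The white jar's lid is home (at least 6.5 of its 8 mm), its lever lies flat (within 0.12 rad), the jar stands upright and still within 30 mm of where it stood; the blue jar is still sealed, and the blue jar, tumbler and whistle cap are within 20 mm of where they were (value of joint white_jar_lid above 0.0065 m and value of joint white_jar_lever above 1.75 rad and angle between white_jar's own z axis and vertical below 0.05 rad and distance of white_jar from where it was at the start of the episode below 0.03 m and linear speed of white_jar below 0.02 m/s and value of joint blue_jar_lid above -0.0015 m and value of joint blue_jar_lever above -0.12 rad and distance of each of blue_jar, tumbler, whistle_cap from where it was at the start of the episode below 0.02 m); the robot touches nothing.
It fails at once if the white jar is lifted off the shelf (more than 8 mm) (z of white_jar in the frame of shelf above 0.173 m).
It fails at once if the white jar is shoved more than 30 mm or tipped more than 0.3 rad (distance of white_jar from where it was at the start of the episode above 0.03 m or angle between white_jar's own z axis and vertical above 0.3 rad).
It fails at once if the blue jar is opened (value of joint blue_jar_lever below -0.4 rad or value of joint blue_jar_lid below -0.003 m).
It fails at once if the blue jar, tumbler or whistle cap is moved more than 20 mm or tipped (distance of any of blue_jar, tumbler, whistle_cap from where it was at the start of the episode above 0.02 m or angle between any of tumbler, whistle_cap's own z axis and vertical above 0.3 rad).
It also fails if it takes over 40 s, if anything falls off the work surface, if the arm or the gripper's body presses on something with over 40 N, if the wrist force passes 120 N, or if a joint passes its speed limit or range.

## Working session

There is one attempt and no reset: what is moved stays moved. The work goes in short steps, Python scripts to look and compute and a tool call to move; the robot and the scene stay as the last step left them, time stands still between calls to the robot, and variables do not carry over. Pictures are saved under pics/ and viewed, at most 10 in all, crops included, and the job is handed in when it is done.

Besides the shell and the picture viewer there is one more tool, called after "Call:" as name([rows], argument=value, ...), one row to a line, values as JSON. apply_moves: Moves the arm, as the interface text tells. Its arguments: {"type":"object","properties":{"series":{"type":"array"},"force":{"type":"number"}},"required":["series"]}

```bash
mkdir -p pics; cat > h.py <<'E'
import numpy as np,cv2
from scipy.spatial.transform import Rotation as R
from plant import env
def cloud(name,depth):
    m=env.camera_model(name); H,W=depth.shape
    f=H/2/np.tan(np.radians(m['fov_y'])/2)
    v,u=np.mgrid[:H,:W]; 
    p=np.stack([(u-m['cx'])/f*depth,-(v-m['cy'])/f*depth,-depth],-1)
    if 'eye' in m:
        o=np.array(m['orientation']); Rm=R.from_euler('xyz',o).as_matrix() if o.size==3 else o
        return p@Rm.T+np.array(m['eye'])
    s=env.read_state(); T=np.array(m['tool_from_camera'])
    p=p@T[:3,:3].T+T[:3,3]
    return p@R.from_euler('xyz',s['ee_rot']).as_matrix().T+np.array(s['eef_pos'])
def save(n,a): cv2.imwrite('pics/'+n+'.png',a[...,::-1])
E
python3 - <<'E'
from h import *
for c in ('scene','side'):
    print(c,env.camera_model(c))
    a,d=env.grab_frame(c); save(c+'0',a); P=cloud(c,d)
    for t in ('white_jar','lever_tip','lid_press','blue_jar','tumbler','whistle_cap'):
        for r in env.masks_of(c,t)[:2]:
            q=P[r['pixels']&(d>0)]
            if len(q): print(t,round(r['conf'],2),r['rect'],np.percentile(q,[3,50,97],axis=0).round(0).tolist())
print(env.camera_model('wrist'));print(env.read_state())
E
```

```text
scene {'fov_y': 45.49387275924971, 'cx': 277.71600412169573, 'cy': 201.64977150346655, 'eye': array([ 939.25258581, -392.16837201, 1045.65088464]), 'orientation': array([ 0.60084683, -0.00116297,  0.74252147])}
white_jar 0.85 [337.5, 102.8, 33.8, 54.8] [[540.0, 220.0, 182.0], [572.0, 252.0, 261.0], [589.0, 307.0, 270.0]]
lid_press 0.81 [344.6, 104.1, 29.6, 33.9] [[538.0, 223.0, 263.0], [562.0, 266.0, 267.0], [586.0, 310.0, 270.0]]
blue_jar 0.74 [194.5, 237.8, 65.1, 76.9] [[558.0, -206.0, 186.0], [616.0, -164.0, 260.0], [655.0, -110.0, 272.0]]
whistle_cap 0.92 [276.9, 231.6, 18.8, 23.8] [[607.0, -34.0, 169.0], [624.0, -22.0, 200.0], [635.0, -3.0, 208.0]]
side {'fov_y': 47.846705326830644, 'cx': 281.36570032046217, 'cy': 210.28053667093, 'eye': array([ 332.26461193, -759.11629425,  890.29991084]), 'orientation': array([ 0.88517743,  0.0063611 , -0.27533781])}
white_jar 0.65 [228.1, 112.3, 45.6, 70.8] [[482.0, 211.0, 177.0], [521.0, 234.0, 253.0], [578.0, 305.0, 309.0]]
white_jar 0.35 [230.0, 111.3, 39.8, 45.6] [[488.0, 215.0, 255.0], [526.0, 263.0, 268.0], [579.0, 308.0, 322.0]]
lever_
[... 1222 characters left out ...]
}
{'t': 0.7, 'joints': array([-0.06581867,  0.62835043,  0.03851046,  1.51742823, -0.02698606,
        0.99634943, -0.02002533]), 'dq': array([-0.00120602, -0.00085026, -0.00047757,  0.00057935, -0.00033301,
       -0.00075879,  0.00016127]), 'tau': array([ 5.45227576e-04, -5.63118732e+01,  1.22598454e+00, -1.93747205e+01,
        1.09434748e-02,  1.46593244e-03,  2.29778117e-06]), 'eef_pos': array([6.49986460e+02, 2.78457476e-02, 2.53336714e+02]), 'ee_rot': array([-3.14157532e+00, -1.99901079e-05,  1.57076313e+00]), 'wrist_force': array([0.06630956, 0.66591327, 0.83748949]), 'ft_torque': array([-0.01763939, -0.03319957, -0.04042148]), 'finger_force': 0.0, 'gripper_width': 85.47820146303955}
```

```bash
python3 - <<'E'
import cv2,numpy as np
a=cv2.imread('pics/scene0.png');b=cv2.imread('pics/side0.png')
f=lambda c:cv2.resize(c,(400,600),interpolation=cv2.INTER_CUBIC)
cv2.imwrite('pics/z.png',np.hstack([f(a[70:220,290:390]),f(b[90:240,205:305])]))
cv2.imwrite('pics/full.png',cv2.resize(np.hstack([a,b]),(800,300)))
E
```

```text
(no output)
```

View pics/z.png

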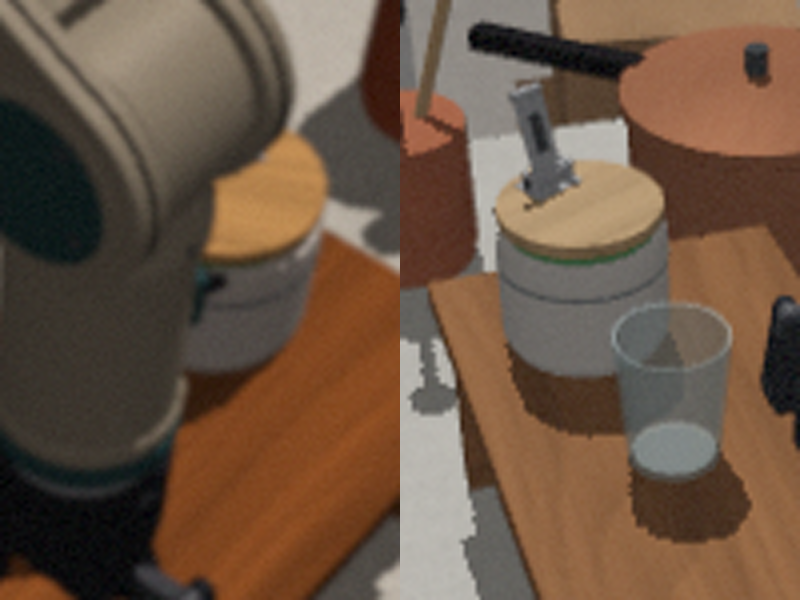

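View pics/full.png

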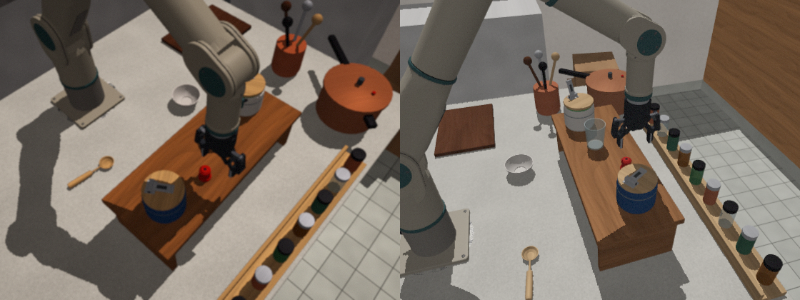

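Call:
apply_moves([
  [0,0,0,-5,0],
  [0,0,0,-10,0],
  [0,0,-3,-15,0],
  [0,5,-5,-16,0],
  [0,10,-8,-16,0],
  [0,14,-11,-16,0],
  [0,18,-11,-16,0],
  [0,22,-11,-16,0],
  [0,22,-11,-16,0],
  [0,22,-11,-16,0],
])

```text
t: 1.7
eef_pos: [539.7, 221.0, 413.2]
ee_rot: [-3.141, 0.0, 1.573]
wrist_force: [0.2, -1.7, 0.1]
gripper_width: -0.0
finger_force: 0.0
```

```bash
python3 - <<'E'
from h import *
a,d=env.grab_frame('wrist'); save('w1',a); P=cloud('wrist',d)
s=env.read_state(); print(s['t'],s['eef_pos'],s['ee_rot'],s['wrist_force'],s['gripper_width'])
np.save('P1.npy',np.dstack([P,d]))
for t in ('white_jar','lever_tip','lid_press','tumbler'):
    for r in env.masks_of('wrist',t)[:2]:
        q=P[r['pixels']&(d>0)]
        if len(q): print(t,round(r['conf'],2),r['rect'],np.percentile(q,[3,50,97],axis=0).round(0).tolist())
z=P[...,2]; m=(d>0)&(abs(z-268)<6)&(abs(P[...,0]-535)<80)&(abs(P[...,1]-265)<80)
q=P[m]; c,r=cv2.minEnclosingCircle(q[:,:2].astype(np.float32)); print('lid',np.median(q[:,2]),c,r,len(q))
m=(d>0)&(z>277)&(z<345)&(abs(P[...,0]-535)<80)&(abs(P[...,1]-265)<80)
q=P[m]
for lo in range(277,345,8):
    k=q[(q[:,2]>=lo)&(q[:,2]<lo+8)]
    if len(k): print(lo,len(k),k.mean(0).round(1),np.ptp(k,axis=0).round(1))
E
```

```text
1.75 [540.15674106 219.28553137 413.1864173 ] [3.14157333e+00 1.15274504e-03 1.57046187e+00] [ 0.44182983 -0.50153516  0.04918655] -0.02598698598868383
white_jar 0.98 [200.1, 61.6, 149.5, 157.5] [[490.0, 221.0, 267.0], [535.0, 269.0, 269.0], [582.0, 311.0, 329.0]]
lever_tip 0.95 [206.9, 62.5, 62.2, 59.9] [[506.0, 285.0, 279.0], [517.0, 299.0, 312.0], [531.0, 311.0, 331.0]]
lid_press 0.56 [197.4, 61.2, 151.4, 158.3] [[490.0, 220.0, 267.0], [535.0, 270.0, 269.0], [582.0, 312.0, 329.0]]
lid_press 0.42 [205.6, 63.9, 65.6, 57.8] [[506.0, 285.0, 278.0], [517.0, 299.0, 311.0], [531.0, 311.0, 331.0]]
tumbler 0.75 [270.1, 245.0, 73.3, 81.5] [[538.0, 107.0, 170.0], [575.0, 150.0, 221.0], [592.0, 160.0, 255.0]]
lid 268.40387763180183 (535.8162231445312, 265.04168701171875) 54.04034423828125 16187
277 714 [522.3 290.5 280.8] [34.  26.4  7.9]
285 162 [520.7 293.6 289.1] [19.2 13.3  7.9]
293 166 [519.5 295.7 297.3] [18.7 12.2  7.8]
301 200 [518.4 297.9 305. ] [19.6 12.9  7.9]
309 233 [516.9 300.  313.2] [19.6 13.7  7.9]
317 249 [515.8 302.3 321.1] [19.1 15.6  7.9]
325 672 [513.5 306.2 329.8] [22.  15.6  6.9]
```

View pics/w1.png

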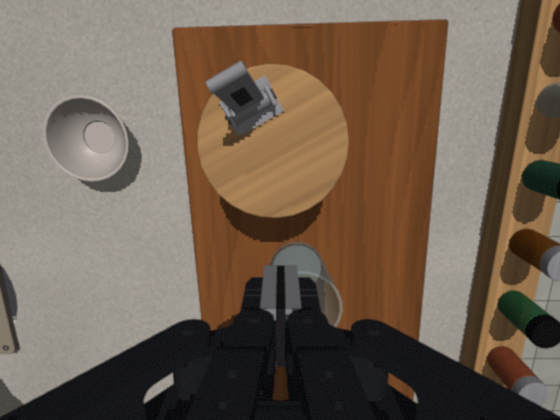

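Call:
apply_moves([
  [0,1,0.1,0,-0.13],
  [0,2,0.2,0,-0.26],
  [0,3.3,0.3,1,-0.39],
  [0,3.3,0.3,4,-0.506],
  [0,3.3,0.3,7,-0.506],
  [0,3.3,0.3,9,-0.506],
  [0,3.3,0.3,10.8,-0.506],
  [0,3.3,0.3,10.8,-0.506],
  [0,3.3,0.3,10.8,-0.506],
])

```text
t: 2.85
eef_pos: [543.5, 252.4, 305.7]
ee_rot: [3.141, 0.0, 2.075]
wrist_force: [0.2, 1.1, 0.5]
gripper_width: -0.2
finger_force: 0.0
```

```bash
python3 - <<'E'
from h import *
a,d=env.grab_frame('wrist'); save('w2',a); b,_=env.grab_frame('side')
b=cv2.resize(b[90:240,180:330],(600,600),interpolation=cv2.INTER_CUBIC); save('s2',np.hstack([b,cv2.resize(a,(200,150)).repeat(1,0) if 0 else np.zeros((600,1,3),np.uint8)]))
P=cloud('wrist',d); s=env.read_state(); print(s['t'],s['eef_pos'],s['ee_rot'],s['wrist_force'])
for r in env.masks_of('wrist','lever_tip')[:1]:
    q=P[r['pixels']&(d>0)]; t=q[q[:,2]>q[:,2].max()-8]; print(r['conf'],len(q),t.mean(0),np.ptp(t,axis=0))
E
```

```text
2.95 [543.87942001 252.97609914 306.64576315] [3.13922464e+00 1.53400925e-04 2.07603284e+00] [-0.43244551 -0.55069387  0.14776939]
0.69 4391 [512.26474896 309.18012901 330.99771301] [21.90024329 16.27923946  7.969456  ]
```

View pics/s2.png

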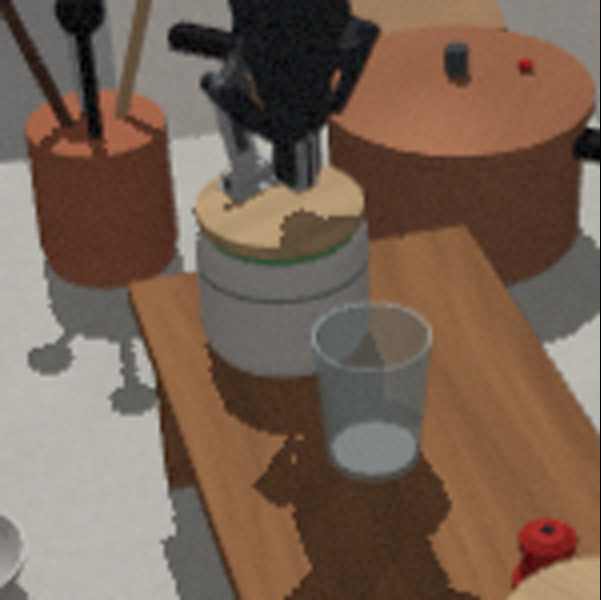

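View pics/w2.png

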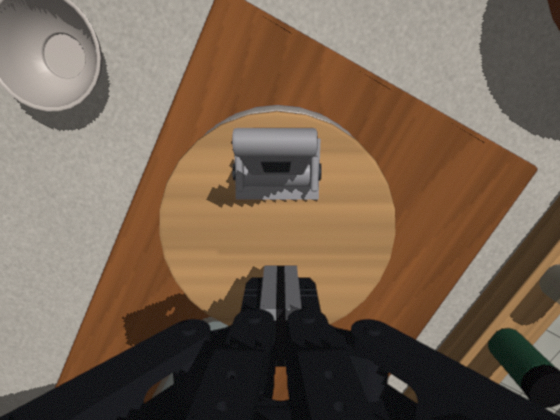

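Call:
apply_moves([
  [0,0,0,1.0,0],
  [0,0,0,1.3,0],
  [0,0,0,1.5,0],
  [0,0,0,1.7,0],
  [0,0,0,1.9,0],
  [0,0,0,2.0,0],
  [0,0,0,2.0,0],
])

```text
t: 3.7
eef_pos: [542.8, 252.9, 285.7]
ee_rot: [-3.141, 0.0, 2.077]
wrist_force: [-2.3, -0.6, 5.2]
gripper_width: 0.1
finger_force: 2.2
```

Call:
apply_moves([
  [0,0,0,0.1,0],
  [0,0,0,0.2,0],
  [0,0,0,0.3,0],
  [0,0,0,0.4,0],
  [0,0,0,0.4,0],
])

```text
t: 4.2
eef_pos: [542.8, 252.9, 282.0]
ee_rot: [-3.141, 0.0, 2.077]
wrist_force: [-2.7, -0.6, 6.7]
gripper_width: -0.1
finger_force: 3.4
```

Call:
apply_moves([
  [0,0,0,0.1,0],
  [0,0,0,0.2,0],
  [0,0,0,0.3,0],
  [0,0,0,0.3,0],
])

```text
t: 4.6
eef_pos: [542.8, 253.0, 281.9]
ee_rot: [3.14, 0.0, 2.077]
wrist_force: [-6.8, -4.1, 22.7]
gripper_width: -0.3
finger_force: 11.2
```

Call:
apply_moves([
  [0,0,0,-0.5,0],
  [0,0,0,-2,0],
  [0,0,0,-5,0],
  [0,0,0,-9,0],
  [0,0,0,-9,0],
  [0,0,0,-9,0],
])

```text
t: 5.2
eef_pos: [543.5, 253.3, 368.9]
ee_rot: [3.139, 0.0, 2.077]
wrist_force: [0.2, -0.3, 0.4]
gripper_width: 0.1
finger_force: 0.0
```

```bash
python3 - <<'E'
from h import *
a,d=env.grab_frame('wrist'); P=cloud('wrist',d); s=env.read_state(); print(s['t'],s['eef_pos'],s['ee_rot'],s['wrist_force'])
u=np.array([np.cos(np.radians(-61)),np.sin(np.radians(-61))])
z=P[...,2]; m=(d>0)&(abs(z-260)<5)&(np.hypot(P[...,0]-535,P[...,1]-265)<75)
c,r=cv2.minEnclosingCircle(P[m][:,:2].astype(np.float32)); print('lid',np.median(P[m][:,2]),c,r)
for r in env.masks_of('wrist','lever_tip')[:1]:
    q=P[r['pixels']&(d>0)]; t=q[q[:,2]>q[:,2].max()-8]; print(r['conf'],t.mean(0),np.ptp(t,axis=0))
for cam in ('scene','side'):
    _,d=env.grab_frame(cam); P=cloud(cam,d)
    # tall things near behind-lever area, excluding the gripper
    rel=P[...,:2]-np.array([535.8,265]); al=rel@u; ac=rel@np.array([-u[1],u[0]])
    m=(d>0)&(P[...,2]>180)&(al<-62)&(al>-260)&(abs(ac)<120)
    for lo in range(-260,-60,40):
        k=P[m&(al>=lo)&(al<lo+40)]; print(cam,lo,len(k),np.percentile(k,[1,50,99],axis=0).round().tolist() if len(k) else '')
E
```

```text
5.25 [542.85242561 252.91754763 367.64139874] [-3.14102253e+00  1.85560395e-05  2.07680617e+00] [-0.12607898 -0.57517676  0.02210725]
lid 259.66560781068773 (533.994873046875, 266.4861145019531) 53.886661529541016
0.66 [511.49130039 307.9669876  321.3451379 ] [21.25188733 15.85780552  5.85712667]
scene -260 0 
scene -220 0 
scene -180 0 
scene -140 0 
scene -100 0 
side -260 0 
side -220 0 
side -180 0 
side -140 0 
side -100 0
```

Call:
apply_moves([
  [0,4,0,-0.5,0],
  [0,8.8,0,-0.5,0],
  [0,8.8,0,0,0],
  [0,8.8,0,2,0],
  [0,8.8,0,3.6,0],
  [0,8.8,0,3.6,0],
  [0,8.8,0,3.6,0],
])

```text
t: 6.1
eef_pos: [500.3, 329.9, 331.9]
ee_rot: [-3.14, -0.0, 2.077]
wrist_force: [0.2, -0.2, -0.3]
gripper_width: -0.2
finger_force: 0.0
```

```bash
python3 - <<'E'
from h import *
b,_=env.grab_frame('side'); save('s3',cv2.resize(b[90:190,190:290],(600,600),interpolation=cv2.INTER_CUBIC))
s=env.read_state(); print(s['t'],s['eef_pos'],s['ee_rot'],s['wrist_force'])
E
```

```text
6.15 [500.63590526 330.12079462 332.56988626] [ 3.14129286e+00 -1.78049494e-04  2.07675542e+00] [-0.3234375   0.28343123  0.56516903]
```

View pics/s3.png

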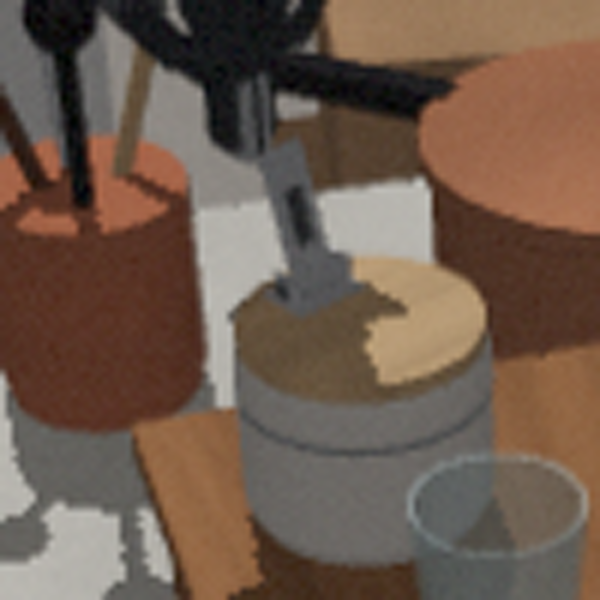

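Call:
apply_moves([
  [0,-0.4,0,0,0],
  [0,-0.7,0,0,0],
  [0,-1.0,0,0,0],
  [0,-1.3,0,0,0],
  [0,-1.6,0,0,0],
  [0,-1.9,0,0,0],
  [0,-2.2,0,0,0],
  [0,-2.5,0,0,0],
])

```text
t: 6.95
eef_pos: [512.6, 307.8, 332.3]
ee_rot: [-3.141, 0.0, 2.077]
wrist_force: [-0.8, 0.9, 1.8]
gripper_width: 0.1
finger_force: 0.6
```

Call:
apply_moves([
  [0,-0.4,0,0,0],
  [0,-0.8,0,0,0],
  [0,-1.2,0,0,0],
  [0,-1.6,0,0.1,0],
  [0,-2.0,0,0.1,0],
  [0,-2.4,0,0.2,0],
  [0,-2.8,0,0.3,0],
  [0,-3.2,0,0.4,0],
  [0,-3.6,0,0.5,0],
  [0,-4.0,0,0.6,0],
])

```text
t: 7.95
eef_pos: [532.2, 272.6, 326.3]
ee_rot: [3.142, 0.0, 2.077]
wrist_force: [0.1, 0.0, -0.1]
gripper_width: -0.3
finger_force: 0.0
```

```bash
python3 - <<'E'
from h import *
b,_=env.grab_frame('side'); save('s4',cv2.resize(b[90:190,190:290],(600,600),interpolation=cv2.INTER_CUBIC))
s=env.read_state(); print(s['t'],s['eef_pos'],s['ee_rot'],s['wrist_force'])
E
```

```text
8.0 [532.59605419 271.6981415  326.09597912] [-3.14137792e+00  1.11976753e-03  2.07549506e+00] [ 1.12960999 -0.29805477 -0.24918572]
```

View pics/s4.png

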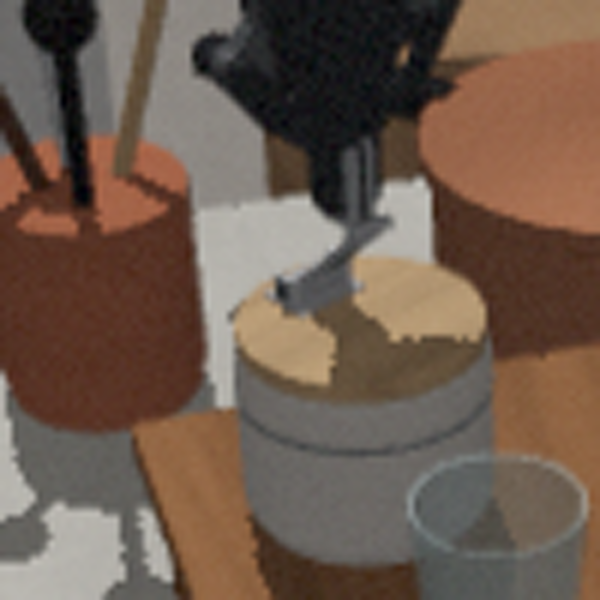

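Lever has passed centre and is on its way down (strap at about px (350,250)), jar unmoved. Back off upward and let it settle.

Call:
apply_moves([
  [0,0,0,-1,0],
  [0,0,0,-4,0],
  [0,0,0,-8,0],
  [0,0,0,-12,0],
  [0,0,0,-12,0],
  [0,0,0,-12,0],
  [0,0,0,-12,0],
  [0,0,0,-12,0],
])

```text
t: 8.8
eef_pos: [531.4, 272.9, 445.0]
ee_rot: [-3.139, -0.0, 2.077]
wrist_force: [-0.1, -0.9, -0.4]
gripper_width: 0.0
finger_force: 0.0
```

```bash
python3 - <<'E'
from h import *
b,d=env.grab_frame('wrist'); P=cloud('wrist',d)
z=P[...,2]; rr=np.hypot(P[...,0]-535,P[...,1]-265)
m=(d>0)&(abs(z-260)<5)&(rr<75)
c,r=cv2.minEnclosingCircle(P[m][:,:2].astype(np.float32)); print('lid',np.median(z[m]),c,r,'max z',z[(d>0)&(rr<70)&(z<330)].max())
save('w5',b); s=env.read_state(); print(s['t'],s['eef_pos'],s['wrist_force'])
E
```

```text
lid 260.9808862530614 (535.2540283203125, 267.1418762207031) 53.96469497680664 max z 276.2530799100158
8.85 [531.44579995 272.90897904 445.11208196] [ 0.14749884  1.40873235 -0.26039675]
```

View pics/w5.png

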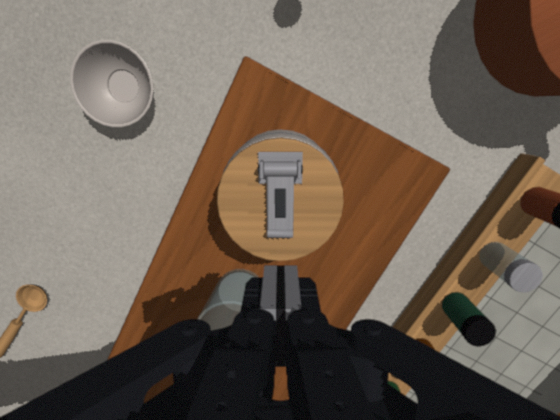

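The lever lies flat across the lid (px (280,165) to (280,235)), nothing rises above z 276, the lid is at 261 mm, and the jar is within about 2 mm of its start.

```bash
python3 -c "
from plant import env
print(env.hand_in())"
```

```text
the job is handed in; nothing more can be done
None
```

The white jar is sealed and the job is handed in: the lid was pressed home first, then the lever snapped flat; the jar stayed within about 2 mm of its start, the arm touched nothing else and is clear. The judge returned no verdict.

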